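Open the battery port of a data logger

ROBOT

A 6-joint arm with a two-finger parallel gripper is mounted at the origin on the work surface. World frame = base frame: x ahead of the robot, y to its left, z up, the work surface at z = 0. Lengths are in mm, angles in rad, forces in N, time in s.
With the tool pointing down it reaches from about 250 to 850 mm from the base axis. Payload 12.5 kg.
Tool frame: the origin (TCP) lies at the very end of the fingers, on their centre line; the grasp point (between the pads) lies 19 mm behind it (bot.grip_depth is the distance from the TCP to the grasp point, in mm); z points along the fingers, y is the line along which they close (so a half turn about z gives the same grasp; the last joint's range is limited). The gripper opens to 93 mm and grips with 3 to 60 N. Pads are 15 mm wide; open, the fingers measure 128 mm over their backs; the gripper's body (75 mm by 188 mm) begins 65 mm behind the grasp point.
Start: joints at [1.117, 0.351, 1.652, -0, 1.139, -0.085], TCP at [198.241, 513.015, 218.633] pointing down, gripper open.
Joint ranges: [-2.75, 2.75], [-0.79, 2.1], [0.01, 2.65], [-1.57, 4.71], [0.07, 3.14], [-2.87, 2.87]. Speed limits (rad/s): [2.22, 2.22, 2.79, 3.14, 3.14, 3.14].

INTERFACE

Orientations are given as a rotation vector (axis times angle).
In Python, from plant import bot gives the robot as it stands.
- The arm moves only by the tool apply_moves, never from a script. Its argument "plan" is a list of rows, each an object with "slide": the shift along the tool's x, y, z in units of 0.06 m (1.0 is 0.06 m), a list of three; "turn": the turn, a rotation vector about the tool's x, y, z in units of 0.08 rad (1.0 is 0.08 rad), a list of three. In form: [{"slide": [x, y, z], "turn": [wx, wy, wz]}, ...]. A call has 1 to 12 rows; each row shifts and turns the commanded pose from where the row before left it, along the tool's axes as they then stand; what a row does not reach is not made up. A row lasts 1/8 s, in which the tool goes at most 62.5 mm and 10.7 degrees, less where a joint would pass 70% of its speed; a pose out of reach is approached as far as the arm can. A call with a number of a shift or a turn outside -1 to 1 is refused whole. A call with a gripper value outside its range is refused whole. "hand" is the closure, from 0 (fully open) to 1 (shut), set as the call begins (left out, the last holds). The fingers move at their own pace and stop on an object; "grip_force" is the grip in N (left out, the last holds). Time passes only in rows, so rows that do not move let the fingers close. It gives the time, the measured TCP pose, the force, the opening and the grip force at its end, in the units of the state.
- bot.sense(): the state, without advancing time (a new reading comes with each control period).
- bot.capture(name): name is "side" or "top" or "wrist"; returns (picture, depth): 400x640x3 uint8, blue, green, red; 400x640 float32, mm along the optical axis (not along the pixel's ray), 0 where there is no reading.
- bot.camera_params(name): a dict with "mtx" (3x3 intrinsics, pixels), "world_from_camera" (4x4, takes a point from camera to world coordinates); the wrist camera has in their place "T_tool_cam" (4x4, takes a point from camera to tool coordinates, whose origin is the TCP and whose axes are the flange's). Camera axes: x right, y down, z forward; pixel columns grow to the right and rows downward; lengths in mm; the calibration is good to about 2 mm. A picture is of the moment at which its call begins: read the wrist's pose just before it. camera_params takes no time and is no camera call.
- bot.hand_in(): hands the job in; it is judged then, once.
The state is a dict: "time_s": time; "joints": joint angles; "joint_vel": joint speeds; "joint_efforts": joint torques, N m; "eef_pos": TCP position; "orientation": TCP orientation; "force": force on the tool from outside, world axes, zero at the start; "moment": the same for the moment, N m; "grip_width": opening from 0.0 (shut) to 1.0 (fully open); "grip_force": force on a finger pad.
Only numpy, scipy, OpenCV 4.12 (cv2) and the standard library are available. Lean on these libraries where they do the work, as an engineer would, in place of code of your own. Each camera call takes 0.05 s, during which the arm holds its last target. There are 200 camera calls.

TASK

Open the data logger's battery port: first lift the red tab on the black cap until it stands straight up, only then turn the cap anticlockwise until it comes up against its stop, lift the cap off and set it down upright in the blue tray, without dropping it. The cap sits on a spring behind a catch, so turn and pull gently and never force it; leave the logger's spare cell and the other things on the bench where they are.

Things in the scene. Friction and masses are not known exactly. Their poses are not given: they have to be found in the camera images.
- logger: Grey data-logger housing, 150 x 120 x 50 mm (x, y, z), fixed to the bench; origin at the centre of its underside. On the middle of its top is the battery port, an aluminium ring 66 mm across and 20 mm tall that holds the cap.
- cap_hinge (a point): Point on the cap's axis at the height of the tab's hinge pin; turns with the cap. x points along the closed tab (hinge to free end), y along the pin, z up the cap's axis. The upper face of the flange lies 8 mm below, the cap's foot 27.5 mm below. At the start x is within 10 degrees of the logger's x.
- cap_foot (a point): Centre of the flat underside of the cap's plug, on the cap's axis; the cap stands on this face when put down. z points up the cap's axis.
- cap: Black cap, origin at its foot. A flange 58 mm across and 6 mm thick over a plug 35 mm across, 13.5 mm long, with three lugs reaching 23.5 mm from the axis. About 60 g. A sprung cell presses it up with about 8 N against a hidden bayonet catch in the port; play 1 to 2 mm sideways, 1 mm down. Pulled up or wrenched away from the release point, it strains the catch.
- tab (a joint): Angle of the red tab: 0 lies flat over the cap, 1.57 stands straight up (its limit). The tab stays where it is left (stiff hinge, about 0.035 N m).
- tab_end (a point): Grip point of the red tab, mid width and thickness, 29 mm from the hinge pin; moves with the tab. The tab is a bar 16 mm wide (along the pin), 8 mm thick, its end 37 mm from the pin; closed, its underside is 4 mm above the flange. Pinch it over its width and swing it up, pivoting between the fingers; standing, it is on the cap's axis and can be held over its 8 mm thickness.
- tray: Blue parts tray, fixed to the bench, empty: 130 x 130 mm, walls 14 mm tall and 4 mm thick, floor 4 mm thick; origin at the centre of its underside.
- spare_cell: Round battery cell, black with a brass top, standing beside the logger, 33 mm across, 61 mm tall, loose; origin at the centre of its underside. To be left alone.
- driver: Yellow-handled screwdriver, 160 mm long, lying beside the tray. To be left alone.
- carton: White carton 110 x 90 x 45 mm; origin at the centre of its underside. To be left alone.
- brick: Black power brick 110 x 50 x 32 mm; origin at the centre of its underside. To be left alone.
- board: Loose green circuit board 100 x 75 mm with parts up to 18 mm tall; origin at the centre of its underside. To be left alone.
- flux: Amber glass jar 44 mm across, 75 mm tall; origin at the centre of its underside. To be left alone.
- port (a point): Centre of the port ring's top, 70 mm above the bench. The cap turns anticlockwise (from above) with light drag (under 0.05 N m); after 40 to 85 degrees (hidden, differs each time) its lugs meet a hard stop: 0.1 to 0.2 N m is a sure sign of it, 0.35 strains it. Only in the last 12 degrees before it can the cap be lifted; let go there, it rises 3 mm by itself. It is clear of the ring 13 mm up.
Things that resemble listed ones, but are neither listed nor needed, are in the scene too. What is meant by the logger is not orange or yellow, and is the larger of those in its own colour.

How it is judged (in metres and radians):
On the way, in this order (a step that is already met when the one before it is completed fails the run):
1. the tab stands up while the cap is still seated and not yet turned (value of joint tab above 1.3 rad and z of cap_foot in the frame of logger below 0.062 m and angle between the x axis of cap_hinge and the x axis of logger, either way round below 0.45 rad), for 0.2 s.
2. the cap is lifted clear of the port, upright (z of cap_foot in the frame of logger above 0.075 m and angle between cap_foot's own z axis and vertical below 0.5 rad), for 0.1 s.
At the end, for the whole second after the job is handed in: The cap stands upright (within 6 degrees) on the tray's floor, inside its walls, released and at rest (x of cap_foot in the frame of tray between -0.055 and 0.055 m and y of cap_foot in the frame of tray between -0.055 and 0.055 m and z of cap_foot in the frame of tray below 0.008 m and angle between cap_foot's own z axis and vertical below 0.1 rad and linear speed of cap below 0.02 m/s); the robot touches nothing.
It fails at once if the cap is forced against its catch (over 30 N between cap and logger) (contact force between cap and logger above 30 N).
It fails at once if the cap is dropped or flung (over 0.5 m/s with no finger on it) (linear speed of cap above 0.5 m/s and contact force between the fingers and cap below 0.05 N).
It fails at once if a bystander is moved by more than 30 mm (distance of any of spare_cell, driver, carton, brick, board, flux from where it was at the start of the episode above 0.03 m).
It also fails if it takes over 72 s, if anything falls off the work surface, if the arm or the gripper's body presses on something with over 40 N, if the wrist force passes 120 N, or if a joint passes its speed limit or range.

## Working session

There is one attempt and no reset: what is moved stays moved. The work goes in short steps, Python scripts to look and compute and a tool call to move; the robot and the scene stay as the last step left them, time stands still between calls to the robot, and variables do not carry over. Pictures are saved under pics/ and viewed, at most 10 in all, crops included, and the job is handed in when it is done.

Besides the shell and the picture viewer there is one more tool, called after "Call:" as a command line: name --argument value ..., lists and objects as JSON in quotes. apply_moves: Moves the arm, as the interface text tells. Its arguments: {"type":"object","properties":{"plan":{"type":"array","items":{"type":"object","properties":{"slide":{"type":"array","items":{"type":"number"}},"turn":{"type":"array","items":{"type":"number"}}}}},"hand":{"type":"number"},"grip_force":{"type":"number"}},"required":["plan"]}

```bash
mkdir -p pics; ls; python3 - <<'E'
from plant import bot
import cv2,numpy as np
for n in("top","side"):
    p,d=bot.capture(n); cv2.imwrite(f"pics/{n}0.png",p); np.save(f"pics/{n}0.npy",d)
    print(n,{k:np.round(v,3).tolist() for k,v in bot.camera_params(n).items()})
print({k:np.round(v,3).tolist() for k,v in bot.camera_params("wrist").items()})
print(bot.sense())
E
```

```text
pics
top {'mtx': [[391.674, 0.0, 317.66], [0.0, 391.674, 197.712], [0.0, 0.0, 1.0]], 'world_from_camera': [[-0.0, -0.987, 0.159, 329.581], [-1.0, 0.001, 0.009, -6.475], [-0.009, -0.159, -0.987, 1103.236], [0.0, 0.0, 0.0, 1.0]]}
side {'mtx': [[496.813, 0.0, 316.747], [0.0, 496.813, 196.457], [0.0, 0.0, 1.0]], 'world_from_camera': [[0.75, -0.419, 0.512, -132.501], [-0.662, -0.46, 0.592, -765.29], [-0.012, -0.783, -0.622, 867.529], [0.0, 0.0, 0.0, 1.0]]}
{'mtx': [[291.286, 0.0, 321.971], [0.0, 291.286, 199.64], [0.0, 0.0, 1.0]], 'T_tool_cam': [[0.0, -0.968, -0.249, 68.624], [1.0, 0.0, 0.0, -0.337], [0.0, -0.249, 0.968, -165.247], [0.0, 0.0, 0.0, 1.0]]}
{'time_s': 0.1, 'joints': array([ 1.11737516e+00,  3.51176887e-01,  1.65232233e+00,  1.49658358e-05,
        1.13906511e+00, -8.45917947e-02]), 'joint_vel': array([-0.00181052, -0.00161172, -0.00231878,  0.00020842,  0.00324754,
        0.00041003]), 'joint_efforts': array([ 1.20259724e-04, -4.98022091e+01, -2.85709924e+01,  7.00416835e-02,
        2.38854554e-02, -2.47939022e-05]), 'eef_pos': array([198.13226641, 512.76980839, 218.17260315]), 'orientation': array([-5.76037405e-01, -3.08805413e+00,  1.46561339e-03]), 'force': array([-0.39816766,  0.93689966,  0.04267388]), 'moment': array([0.05360943, 0.0320805 , 0.01238281]), 'grip_force': 0.0, 'grip_width': 1.0006983502979356}
```

View pics/top0.png

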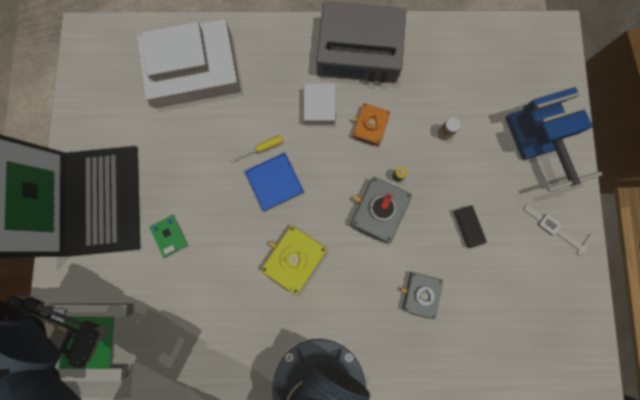

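View pics/side0.png

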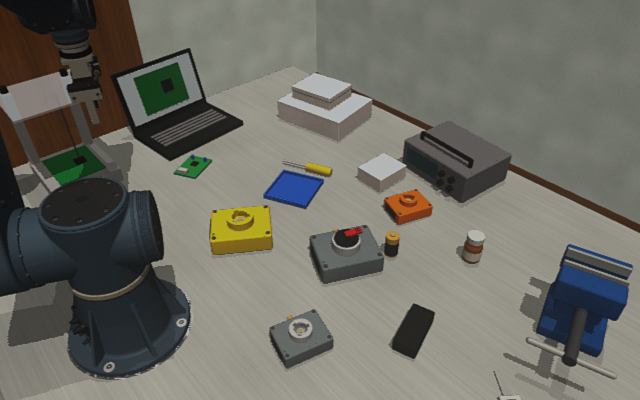

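Candidates for the logger in the top view are large grey (381,209) with a black cap and red tab, small grey (421,295), yellow (293,260) and orange (371,124). I choose the large grey one. The blue tray is at (275,181), and the blue vise at (550,125) is a lookalike by colour only. The spare cell is at (399,174), right beside the logger.

```bash
cat > h.py <<'E'
import cv2,numpy as np
from scipy.spatial.transform import Rotation as R
def cloud(d,K,T):
    v,u=np.mgrid[:d.shape[0],:d.shape[1]]
    P=np.stack([(u-K[0,2])/K[0,0]*d,(v-K[1,2])/K[1,1]*d,d],-1)
    return P@T[:3,:3].T+T[:3,3]
def tool_T(s):
    T=np.eye(4);T[:3,:3]=R.from_rotvec(s["orientation"]).as_matrix();T[:3,3]=s["eef_pos"];return T
def red(p):
    p=p.astype(int);return (p[...,2]>110)&(p[...,1]<60)&(p[...,0]<60)
E
python3 - <<'E'
from plant import bot
from h import *
c=cv2.imread("pics/top0.png")
cv2.imwrite("pics/crop0.png",cv2.resize(c[150:260,330:430],None,fx=5,fy=5,interpolation=cv2.INTER_CUBIC))
for n in("top","side"):
    p=cv2.imread(f"pics/{n}0.png");d=np.load(f"pics/{n}0.npy");q=bot.camera_params(n);P=cloud(d,q["mtx"],q["world_from_camera"])
    i=p.astype(int)
    box=np.zeros(d.shape,bool)
    if n=="top": box[160:260,340:420]=1
    else: box[210:290,300:390]=1
    r=red(p)&box&(d>0); print(n,"red",r.sum(),P[r].mean(0).round(1),P[r].min(0).round(),P[r].max(0).round())
    top=box&(abs(P[...,2]-50)<6)&(d>0)
    print("logger top",cv2.minAreaRect(P[top][:,:2].astype(np.float32)),P[top][:,2].mean())
    b=(i[...,0]>110)&(i[...,2]<60)&(i[...,1]<110)&(d>0)
    b[:, 450:]=0
    print("tray",b.sum(),cv2.minAreaRect(P[b][:,:2].astype(np.float32)),P[b][:,2].mean())
    ring=box&(P[...,2]>64)&(P[...,2]<100)&(d>0)
    print("ring+cap",cv2.minEnclosingCircle(P[ring][:,:2].astype(np.float32)),np.percentile(P[ring][:,2],[5,50,95]))
    for nm,(u,v) in ({"cell":(400,172)} if n=="top" else {"cell":(391,237)}).items():
        w=P[v-2:v+3,u-2:u+3].reshape(-1,3);print(nm,np.median(w,0))
E
```

```text
top red 73 [ 482.1 -175.8   89.8] [ 465. -186.   80.] [ 500. -165.   95.]
logger top ((495.24920654296875, -181.93434143066406), (119.71490478515625, 206.086181640625), 64.07435607910156) 48.795276657175236
tray 1844 ((488.4881896972656, 262.54779052734375), (126.73802185058594, 420.0625305175781), 26.229799270629883) 3.3753134076410287
ring+cap ((472.0345458984375, -169.59243774414062), 35.333065032958984) [67.23643199 76.18489561 91.72610083]
cell [ 568.83512166 -221.84555758   57.60924499]
side red 72 [ 483.6 -176.7   89.5] [ 464. -191.   49.] [ 541. -147.   97.]
logger top ((483.9967956542969, -178.50741577148438), (122.98387145996094, 185.07020568847656), 63.69234848022461) 49.40302174879137
tray 1106 ((492.9508361816406, 260.18670654296875), (135.2221221923828, 423.7441711425781), 24.563758850097656) 4.921842053695123
ring+cap ((469.740234375, -171.80731201171875), 34.506839752197266) [67.38599563 76.96627315 91.82482598]
cell [ 562.81304999 -228.32443203   57.76409488]
```

View pics/crop0.png

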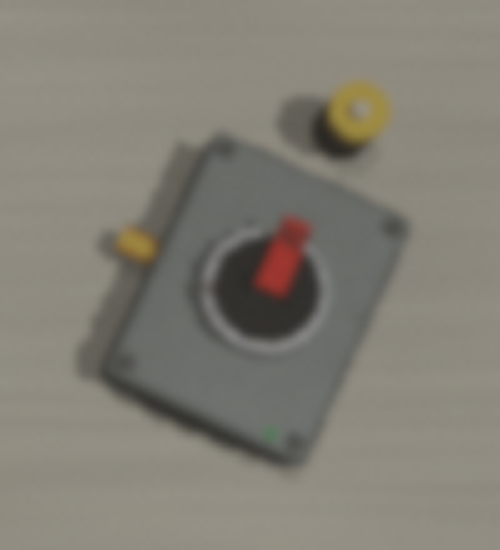

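The crop shows the grey logger with the ring and black cap. The red tab points up and slightly right, about -21°, along the logger's long axis; the cell is to the upper right.

```bash
cat >> h.py <<'E'
def go(s,target):
    T=tool_T(s);return (T[:3,:3].T@(np.array(target)-T[:3,3])/60).round(3)
E
python3 - <<'E'
from plant import bot
from h import *
p=cv2.imread("pics/top0.png");d=np.load("pics/top0.npy");q=bot.camera_params("top");P=cloud(d,q["mtx"],q["world_from_camera"]);i=p.astype(int)
b=np.zeros(d.shape,bool);b[145:220,238:310]=1
b&=(i[...,0]>100)&(i[...,2]<70)
print("tray",cv2.minAreaRect(P[b][:,:2].astype(np.float32)),P[b].mean(0))
s=bot.sense();print(tool_T(s).round(3)); print(go(s,[471,-171,215]),go(s,[471,-171,165]))
E
```

```text
tray ((464.50054931640625, 87.04974365234375), (323.9063720703125, 125.0216064453125), 25.31389045715332) [553.45521525 129.1890303    7.06351166]
[[-9.33000e-01  3.61000e-01 -0.00000e+00  1.98132e+02]
 [ 3.61000e-01  9.33000e-01 -1.00000e-03  5.12770e+02]
 [ 0.00000e+00 -1.00000e-03 -1.00000e+00  2.18173e+02]
 [ 0.00000e+00  0.00000e+00  0.00000e+00  1.00000e+00]]
[-8.351 -8.99   0.061] [-8.351 -8.989  0.894]
```

Call:
apply_moves --plan '[{"slide": [-0.3, -0.3, 0], "turn": [0, 0, 0]}, {"slide": [-0.6, -0.65, 0], "turn": [0, 0, 0]}, {"slide": [-0.6, -0.65, 0], "turn": [0, 0, 0]}, {"slide": [-0.6, -0.65, 0], "turn": [0, 0, 0]}, {"slide": [-0.6, -0.65, 0], "turn": [0, 0, 0]}, {"slide": [-0.6, -0.65, 0], "turn": [0, 0, 0]}, {"slide": [-0.6, -0.65, 0], "turn": [0, 0, 0]}, {"slide": [-0.6, -0.65, 0], "turn": [0, 0, 0]}, {"slide": [-0.6, -0.65, 0], "turn": [0, 0, 0]}, {"slide": [-0.6, -0.65, 0], "turn": [0, 0, 0]}, {"slide": [-0.6, -0.65, 0], "turn": [0, 0, 0]}, {"slide": [-0.6, -0.65, 0], "turn": [0, 0, 0]}]'

```text
time_s: 1.6
eef_pos: [423.5, -55.0, 218.6]
orientation: [0.577, 3.088, 0.0]
force: [-0.1, 1.0, -0.9]
grip_width: 0.999
grip_force: 0.0
```

Call:
apply_moves --plan '[{"slide": [-0.6, -0.65, 0.1], "turn": [0, 0, 0]}, {"slide": [-0.6, -0.65, 0.2], "turn": [0, 0, 0]}, {"slide": [-0.25, -0.25, 0.5], "turn": [0, 0, 0]}, {"slide": [0, 0, 0], "turn": [0, 0, 0]}, {"slide": [0, 0, 0], "turn": [0, 0, 0]}]'

```text
time_s: 2.22
eef_pos: [470.8, -170.6, 171.3]
orientation: [-0.576, -3.088, -0.0]
force: [0.1, 0.6, 0.7]
grip_width: 1.002
grip_force: 0.0
```

```bash
cat > look.py <<'E'
from plant import bot
from h import *
import sys
s=bot.sense();p,d=bot.capture("wrist");q=bot.camera_params("wrist")
cv2.imwrite(f"pics/{sys.argv[1]}.png",p)
P=cloud(d,q["mtx"],tool_T(s)@q["T_tool_cam"])
print(s["time_s"],s["eef_pos"],s["joints"].round(3),tool_T(s)[:3,0].round(3),s["force"].round(2))
m=red(p)&(d>0);print("red px",m.sum(),np.argwhere(m).mean(0))
r=P[m];r=r[r[:,2]>75]
print("red z pct",np.percentile(r[:,2],[2,25,50,75,98]).round(1),"mean",r.mean(0).round(1))
t=r[r[:,2]>np.percentile(r[:,2],98)-3.5]
print("red top rect",cv2.minAreaRect(t[:,:2].astype(np.float32)))
def rect(n,lo,hi,c=(471,-171),rad=110):
    k=(d>0)&(P[...,2]>lo)&(P[...,2]<hi)&(np.hypot(P[...,0]-c[0],P[...,1]-c[1])<rad)
    print(n,k.sum(),cv2.minAreaRect(P[k][:,:2].astype(np.float32)),np.median(P[k][:,2]).round(1))
    return P[k]
rect("logger",46,54)
c=rect("ring",66,73,rad=45);print("ring circ",cv2.minEnclosingCircle(c[:,:2].astype(np.float32)))
c=rect("flange",75,81.5,rad=45);print("fl circ",cv2.minEnclosingCircle(c[:,:2].astype(np.float32)))
E
python3 look.py w1; python3 - <<'E'
from plant import bot
from h import *
p=cv2.imread("pics/top0.png");d=np.load("pics/top0.npy");q=bot.camera_params("top");P=cloud(d,q["mtx"],q["world_from_camera"]);i=p.astype(int)
b=np.zeros(d.shape,np.uint8);b[145:220,238:310]=1
b&=((i[...,0]-i[...,2]>50)&(d>0)&(P[...,2]<30)).astype(np.uint8)
n,l,st,c=cv2.connectedComponentsWithStats(b);k=1+np.argmax(st[1:,4]);print(st[k],c[k])
k=l==k
print("tray",cv2.minAreaRect(P[k][:,:2].astype(np.float32)),np.median(P[k],0))
E
```

```text
2.225 [ 470.76239473 -170.61924344  171.25083413] [-0.441  0.32   1.826  0.     0.995 -1.643] [-0.933  0.36   0.   ] [0.1  0.58 0.71]
red px 545 [225.00917431 326.13577982]
red z pct [87.9 89.3 90.2 91.1 92.9] mean [ 483.  -176.    90.3]
red top rect ((484.8498840332031, -177.25210571289062), (14.30544662475586, 36.86088562011719), 68.56544494628906)
logger 12134 ((469.61041259765625, -170.70298767089844), (117.86770629882812, 147.8758544921875), 64.25958251953125) 49.1
ring 761 ((469.150146484375, -170.64199829101562), (65.79647064208984, 64.38636779785156), 67.16109466552734) 69.2
ring circ ((469.9988708496094, -170.6514892578125), 33.332305908203125)
flange 2286 ((469.1430969238281, -170.27886962890625), (57.324153900146484, 55.199317932128906), 68.80068969726562) 76.7
fl circ ((469.94134521484375, -170.79754638671875), 28.873504638671875)
[ 246  154   57   56 1931] [273.70170896 181.39254272]
tray ((553.2342529296875, 128.57168579101562), (127.83171081542969, 126.32059478759766), 25.505504608154297) [554.39638433 129.31768053   3.2488675 ]
```

View pics/w1.png

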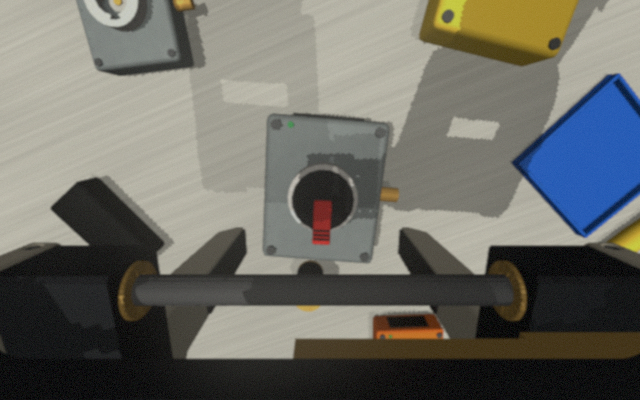

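The wrist view shows the cap axis at about (322,200) and the tab running to (322,240), with the fingers already parallel to the hinge pin. Next I move to straddle the tab end.

Call:
apply_moves --plan '[{"slide": [-0.24, -0.01, 0.3], "turn": [0, 0, 0]}, {"slide": [-0.23, 0, 0.5], "turn": [0, 0, 0]}, {"slide": [0, 0, 0.45], "turn": [0, 0, 0]}, {"slide": [0, 0, 0], "turn": [0, 0, 0]}, {"slide": [0, 0, 0], "turn": [0, 0, 0]}]' --hand 0.5 --grip_force 6

```text
time_s: 2.9
eef_pos: [497.6, -181.8, 97.2]
orientation: [0.575, 3.087, -0.001]
force: [-0.9, 0.1, -0.3]
grip_width: 0.521
grip_force: 0.0
```

Call:
apply_moves --plan '[{"slide": [0, 0, 0.14], "turn": [0, 0, 0]}, {"slide": [0, 0, 0.13], "turn": [0, 0, 0]}, {"slide": [0, 0, 0], "turn": [0, 0, 0]}, {"slide": [0, 0, 0], "turn": [0, 0, 0]}]'

```text
time_s: 3.4
eef_pos: [497.0, -182.1, 79.5]
orientation: [0.576, 3.088, -0.0]
force: [0.1, 0.5, 0.2]
grip_width: 0.5
grip_force: 0.0
```

Call:
apply_moves --plan '[{"slide": [0, 0, 0], "turn": [0, 0, 0]}, {"slide": [0, 0, 0], "turn": [0, 0, 0]}, {"slide": [0, 0, 0], "turn": [0, 0, 0]}, {"slide": [0, 0, 0], "turn": [0, 0, 0]}, {"slide": [0, 0, 0], "turn": [0, 0, 0]}, {"slide": [0, 0, 0], "turn": [0, 0, 0]}]' --hand 1 --grip_force 6

```text
time_s: 4.15
eef_pos: [497.0, -181.9, 79.5]
orientation: [0.576, 3.088, 0.0]
force: [0.6, 1.6, 0.1]
grip_width: 0.173
grip_force: 6.0
```

The opening is 16 mm at 6 N, so the tab is pinched. Next I swing it up on a 29 mm arc.

Call:
apply_moves --plan '[{"slide": [0.007, 0, -0.084], "turn": [0, 0, 0]}, {"slide": [0.022, 0, -0.081], "turn": [0, 0, 0]}, {"slide": [0.036, 0, -0.076], "turn": [0, 0, 0]}, {"slide": [0.048, 0, -0.069], "turn": [0, 0, 0]}, {"slide": [0, 0, 0], "turn": [0, 0, 0]}]'

```text
time_s: 4.78
eef_pos: [490.6, -179.5, 98.5]
orientation: [0.576, 3.088, -0.0]
force: [0.7, 2.7, 0.5]
grip_width: 0.173
grip_force: 6.0
```

Call:
apply_moves --plan '[{"slide": [0.06, 0, -0.06], "turn": [0, 0, 0]}, {"slide": [0.069, 0, -0.048], "turn": [0, 0, 0]}, {"slide": [0.076, 0, -0.036], "turn": [0, 0, 0]}, {"slide": [0.081, 0, -0.022], "turn": [0, 0, 0]}, {"slide": [0.084, 0, -0.007], "turn": [0, 0, 0]}, {"slide": [0, 0, 0], "turn": [0, 0, 0]}, {"slide": [0, 0, 0], "turn": [0, 0, 0]}]'

```text
time_s: 5.65
eef_pos: [470.1, -171.8, 108.7]
orientation: [0.576, 3.088, -0.001]
force: [2.5, 1.0, 5.9]
grip_width: 0.173
grip_force: 6.0
```

Call:
apply_moves --plan '[{"slide": [0, 0, 0], "turn": [0, 0, 0]}, {"slide": [0, 0, 0], "turn": [0, 0, 0]}, {"slide": [0, 0, 0], "turn": [0, 0, 0]}, {"slide": [0, 0, -0.4], "turn": [0, 0, 0]}, {"slide": [0, 0, -0.7], "turn": [0, 0, 0]}, {"slide": [0, 0, 0], "turn": [0, 0, 0]}, {"slide": [0, 0, 0], "turn": [0, 0, 0]}]' --hand 0.5

```text
time_s: 6.52
eef_pos: [469.5, -171.4, 173.7]
orientation: [-0.576, -3.087, -0.0]
force: [-0.3, 0.6, -0.6]
grip_width: 0.499
grip_force: 0.0
```

```bash
python3 look.py w2; python3 -c "
import cv2;c=cv2.imread('pics/w2.png')[130:300,230:430];cv2.imwrite('pics/w2c.png',cv2.resize(c,None,fx=3,fy=3))"
```

```text
6.525 [ 469.5148539  -171.41034869  173.70593123] [-0.443  0.316  1.825 -0.     1.001 -1.645] [-0.933  0.36   0.001] [-0.35  0.56 -0.56]
red px 122 [229.09836066 324.98360656]
red z pct [119.3 120.2 120.6 121.2 122.2] mean [ 478.1 -174.   120.7]
red top rect ((478.20220947265625, -173.82968139648438), (13.461406707763672, 6.308629989624023), 68.09971618652344)
logger 11121 ((469.6476135253906, -170.69187927246094), (117.84030151367188, 148.061767578125), 64.21578216552734) 49.1
ring 757 ((469.897705078125, -170.7852020263672), (65.40519714355469, 65.33257293701172), 68.30374145507812) 69.2
ring circ ((470.1040954589844, -170.70721435546875), 33.3105583190918)
flange 2158 ((469.0128479003906, -170.7028045654297), (56.34064865112305, 54.73038864135742), 69.55252838134766) 76.7
fl circ ((469.7676086425781, -170.88685607910156), 28.896194458007812)
```

View pics/w2c.png

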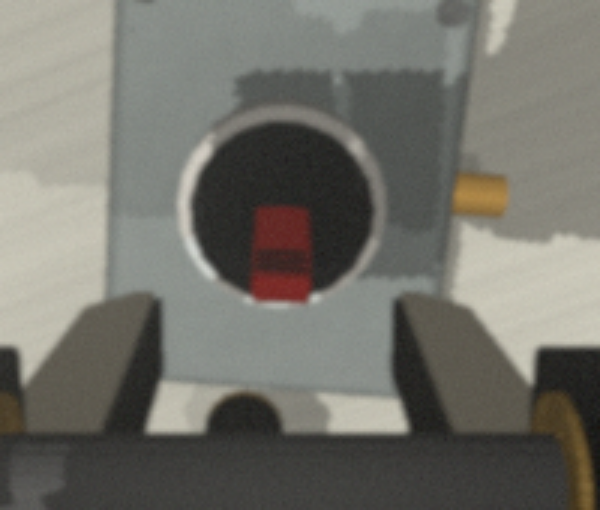

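The crop shows the tab up but leaning. Its end is at crop (280,290), roughly 77° up and 8.5 mm off the axis. I'll turn the gripper 90° and close over its thickness, centred on the axis, which squares it up to vertical.

Call:
apply_moves --plan '[{"slide": [0, 0, 0], "turn": [0, 0, 1]}, {"slide": [0, 0, 0], "turn": [0, 0, 1]}, {"slide": [0, 0, 0], "turn": [0, 0, 1]}, {"slide": [0, 0, 0], "turn": [0, 0, 1]}, {"slide": [0, 0, 0], "turn": [0, 0, 1]}, {"slide": [0, 0, 0], "turn": [0, 0, 1]}, {"slide": [0, 0, 0], "turn": [0, 0, 1]}, {"slide": [0, 0, 0], "turn": [0, 0, 1]}, {"slide": [0, 0, 0], "turn": [0, 0, 1]}, {"slide": [0, 0, 0], "turn": [0, 0, 1]}, {"slide": [0, 0, 0], "turn": [0, 0, 1]}, {"slide": [0, 0, 0], "turn": [0, 0, 1]}]'

```text
time_s: 8.07
eef_pos: [469.4, -171.3, 173.1]
orientation: [-1.939, -2.469, 0.001]
force: [-1.2, -0.5, 0.1]
grip_width: 0.496
grip_force: 0.0
```

Call:
apply_moves --plan '[{"slide": [0, 0, 0], "turn": [0, 0, 1]}, {"slide": [0, 0, 0], "turn": [0, 0, 1]}, {"slide": [0, 0, 0], "turn": [0, 0, 1]}, {"slide": [0, 0, 0], "turn": [0, 0, 1]}, {"slide": [0, 0, 0], "turn": [0, 0, 1]}, {"slide": [0, 0, 0], "turn": [0, 0, 1]}, {"slide": [0, 0, 0], "turn": [0, 0, 1]}, {"slide": [0, 0, 0.4], "turn": [0, 0, 0.65]}, {"slide": [0, 0, 0.3], "turn": [0, 0, 0]}, {"slide": [0, 0, 0], "turn": [0, 0, 0]}, {"slide": [0, 0, 0], "turn": [0, 0, 0]}]'

```text
time_s: 9.45
eef_pos: [470.0, -171.6, 132.5]
orientation: [-2.592, -1.775, 0.0]
force: [0.3, 0.9, 1.1]
grip_width: 0.502
grip_force: 0.0
```

```bash
python3 - <<'E'
from plant import bot
from h import *
s=bot.sense();T=tool_T(s);print(T[:3].round(3),s["joints"].round(3),go(s,[469.9,-170.9,93]))
E
```

```text
[[ 3.62000e-01  9.32000e-01 -0.00000e+00  4.69969e+02]
 [ 9.32000e-01 -3.62000e-01  0.00000e+00 -1.71601e+02]
 [-0.00000e+00 -0.00000e+00 -1.00000e+00  1.32511e+02]] [-0.443  0.375  1.86  -0.     0.907 -0.073] [ 0.01  -0.005  0.659]
```

Call:
apply_moves --plan '[{"slide": [0.01, 0, 0.35], "turn": [0, 0, 0]}, {"slide": [0, 0, 0.3], "turn": [0, 0, 0]}, {"slide": [0, 0, 0], "turn": [0, 0, 0]}, {"slide": [0, 0, 0], "turn": [0, 0, 0]}]'

```text
time_s: 9.95
eef_pos: [470.6, -171.2, 94.3]
orientation: [2.591, 1.774, 0.001]
force: [0.2, 0.3, 0.1]
grip_width: 0.501
grip_force: 0.0
```

Call:
apply_moves --plan '[{"slide": [0, 0, 0], "turn": [0, 0, 0]}, {"slide": [0, 0, 0], "turn": [0, 0, 0]}, {"slide": [0, 0, 0], "turn": [0, 0, 0]}, {"slide": [0, 0, 0], "turn": [0, 0, 0]}, {"slide": [0, 0, 0], "turn": [0, 0, 0]}, {"slide": [0, 0, 0], "turn": [0, 0, 0]}, {"slide": [0, 0, 0], "turn": [0, 0, 0]}, {"slide": [0, 0, 0], "turn": [0, 0, 0]}]' --hand 1 --grip_force 5

```text
time_s: 10.95
eef_pos: [470.1, -171.0, 93.5]
orientation: [2.592, 1.775, -0.0]
force: [-1.8, 0.1, 6.3]
grip_width: 0.084
grip_force: 5.0
```

```bash
cat > st.py <<'E'
from plant import bot
from h import *
s=bot.sense();T=tool_T(s);x=T[:3,0]
print(round(s["time_s"],2),s["eef_pos"].round(1),"yaw",np.degrees(np.arctan2(x[1],x[0])).round(2),"F",s["force"].round(2),"M",s["moment"].round(3),"w",round(s["grip_width"]*93,2),s["grip_force"],"j6",s["joints"][5].round(3),s["joint_efforts"][5].round(3))
E
python3 st.py
```

```text
10.95 [ 470.1 -171.    93.5] yaw 68.81 F [-1.75  0.08  6.29] M [-0.11   0.374 -0.056] w 7.8 5.004312247037888 j6 -0.072 -0.026
```

The tab is now gripped at 7.8 mm, so it stands vertical. I'll raise the grip a little; 12 N over 15 mm pads also caps the torque below 0.2 N m. Then I start the anticlockwise turn.

Call:
apply_moves --plan '[{"slide": [0, 0, 0], "turn": [0, 0, 0]}, {"slide": [0, 0, 0], "turn": [0, 0, 0]}, {"slide": [0, 0, 0], "turn": [0, 0, -0.6]}, {"slide": [0, 0, 0], "turn": [0, 0, -0.7]}, {"slide": [0, 0, 0], "turn": [0, 0, -0.7]}, {"slide": [0, 0, 0], "turn": [0, 0, 0]}, {"slide": [0, 0, 0], "turn": [0, 0, 0]}]' --grip_force 12

```text
time_s: 11.82
eef_pos: [470.4, -171.0, 93.5]
orientation: [2.443, 1.975, 0.0]
force: [1.0, 0.4, 3.9]
grip_width: 0.082
grip_force: 12.0
```

```bash
python3 st.py
```

```text
11.82 [ 470.4 -171.    93.5] yaw 77.9 F [1.04 0.45 3.92] M [-0.101 -0.027 -0.02 ] w 7.64 11.998699307441711 j6 -0.231 -0.009
```

Call:
apply_moves --plan '[{"slide": [0, 0, 0], "turn": [0, 0, -0.7]}, {"slide": [0, 0, 0], "turn": [0, 0, -0.8]}, {"slide": [0, 0, 0], "turn": [0, 0, -0.8]}, {"slide": [0, 0, 0], "turn": [0, 0, -0.8]}, {"slide": [0, 0, 0], "turn": [0, 0, -0.8]}, {"slide": [0, 0, 0], "turn": [0, 0, -0.6]}, {"slide": [0, 0, 0], "turn": [0, 0, 0]}]'

```text
time_s: 12.7
eef_pos: [470.3, -171.1, 93.5]
orientation: [2.05, 2.38, 0.0]
force: [0.9, 0.1, 4.1]
grip_width: 0.085
grip_force: 12.0
```

```bash
python3 st.py
```

```text
12.7 [ 470.3 -171.1   93.5] yaw 98.53 F [0.86 0.07 4.1 ] M [-0.141 -0.001  0.03 ] w 7.91 11.998242437839508 j6 -0.591 -0.396
```

Call:
apply_moves --plan '[{"slide": [0, 0, 0], "turn": [0, 0, -0.5]}, {"slide": [0, 0, 0], "turn": [0, 0, -0.5]}, {"slide": [0, 0, 0], "turn": [0, 0, 0]}]'

```text
time_s: 13.08
eef_pos: [470.3, -171.1, 93.5]
orientation: [1.953, 2.46, 0.0]
force: [-0.2, -0.7, 5.2]
grip_width: 0.085
grip_force: 12.0
```

```bash
python3 st.py
```

```text
13.07 [ 470.3 -171.1   93.5] yaw 103.1 F [-0.22 -0.65  5.16] M [-0.148 -0.001  0.014] w 7.94 11.998181641101837 j6 -0.671 -0.257
```

Call:
apply_moves --plan '[{"slide": [0, 0, 0], "turn": [0, 0, -0.5]}, {"slide": [0, 0, 0], "turn": [0, 0, -0.5]}, {"slide": [0, 0, 0], "turn": [0, 0, 0]}]'

```text
time_s: 13.45
eef_pos: [470.3, -171.1, 93.5]
orientation: [1.853, 2.536, 0.0]
force: [-0.3, -0.6, 5.7]
grip_width: 0.088
grip_force: 12.0
```

```bash
python3 st.py
```

```text
13.45 [ 470.3 -171.1   93.5] yaw 107.69 F [-0.27 -0.61  5.71] M [-0.091 -0.052 -0.009] w 8.16 11.998126208782196 j6 -0.751 -0.257
```

Call:
apply_moves --plan '[{"slide": [0, 0, 0], "turn": [0, 0, -0.4]}, {"slide": [0, 0, 0], "turn": [0, 0, -0.4]}, {"slide": [0, 0, 0], "turn": [0, 0, 0]}]'

```text
time_s: 13.82
eef_pos: [470.3, -171.0, 93.5]
orientation: [1.771, 2.594, 0.0]
force: [0.2, -0.5, 5.7]
grip_width: 0.083
grip_force: 12.0
```

```bash
python3 st.py
```

```text
13.82 [ 470.3 -171.    93.5] yaw 111.35 F [ 0.24 -0.5   5.69] M [-0.045 -0.04   0.025] w 7.73 11.997911632061005 j6 -0.814 -0.213
```

Call:
apply_moves --plan '[{"slide": [0, 0, 0], "turn": [0, 0, -0.4]}, {"slide": [0, 0, 0], "turn": [0, 0, -0.4]}, {"slide": [0, 0, 0], "turn": [0, 0, 0]}]'

```text
time_s: 14.2
eef_pos: [470.3, -171.0, 93.6]
orientation: [1.687, 2.649, 0.0]
force: [0.6, 0.7, 6.0]
grip_width: 0.083
grip_force: 12.0
```

```bash
python3 st.py
```

```text
14.2 [ 470.3 -171.    93.6] yaw 115.01 F [0.57 0.68 6.04] M [ 0.015  0.035 -0.   ] w 7.75 11.997565180063248 j6 -0.878 -0.219
```

Call:
apply_moves --plan '[{"slide": [0, 0, 0], "turn": [0, 0, -0.4]}, {"slide": [0, 0, 0], "turn": [0, 0, -0.4]}, {"slide": [0, 0, 0], "turn": [0, 0, 0]}]'

```text
time_s: 14.58
eef_pos: [470.3, -171.1, 93.6]
orientation: [1.602, 2.702, 0.0]
force: [-0.9, -0.6, 6.5]
grip_width: 0.084
grip_force: 12.0
```

```bash
python3 st.py
```

```text
14.57 [ 470.3 -171.1   93.6] yaw 118.68 F [-0.92 -0.56  6.51] M [-0.044  0.09  -0.011] w 7.79 11.997528970241547 j6 -0.943 -0.221
```

Call:
apply_moves --plan '[{"slide": [0, 0, 0], "turn": [0, 0, -0.4]}, {"slide": [0, 0, 0], "turn": [0, 0, -0.4]}, {"slide": [0, 0, 0], "turn": [0, 0, 0]}]'

```text
time_s: 14.95
eef_pos: [470.4, -171.1, 93.7]
orientation: [1.514, 2.752, 0.0]
force: [-0.8, -0.7, 7.4]
grip_width: 0.087
grip_force: 12.0
```

```bash
python3 st.py
```

```text
14.95 [ 470.4 -171.1   93.7] yaw 122.35 F [-0.85 -0.7   7.37] M [-0.058  0.03   0.001] w 8.05 11.997583955526352 j6 -1.007 -0.221
```

Call:
apply_moves --plan '[{"slide": [0, 0, 0], "turn": [0, 0, -0.4]}, {"slide": [0, 0, 0], "turn": [0, 0, -0.4]}, {"slide": [0, 0, 0], "turn": [0, 0, 0]}]'

```text
time_s: 15.32
eef_pos: [470.5, -171.0, 93.7]
orientation: [1.426, 2.798, 0.0]
force: [0.9, 1.4, 6.0]
grip_width: 0.086
grip_force: 12.0
```

```bash
python3 st.py
```

```text
15.32 [ 470.5 -171.    93.7] yaw 126.0 F [0.93 1.39 6.04] M [ 0.115 -0.158 -0.079] w 7.95 11.996131986379623 j6 -1.07 -0.286
```

Call:
apply_moves --plan '[{"slide": [0, 0, 0], "turn": [0, 0, -0.35]}, {"slide": [0, 0, 0], "turn": [0, 0, 0]}, {"slide": [0, 0, 0], "turn": [0, 0, 0]}]'

```text
time_s: 15.7
eef_pos: [470.5, -171.0, 93.6]
orientation: [1.387, 2.818, 0.001]
force: [1.0, -0.1, 6.1]
grip_width: 0.087
grip_force: 12.0
```

```bash
python3 st.py
```

```text
15.7 [ 470.5 -171.    93.6] yaw 127.57 F [ 0.97 -0.13  6.07] M [ 0.181 -0.183 -0.146] w 8.06 12.033768743276596 j6 -1.098 -0.166
```

The moment has risen to -0.146 N m, so this is the stop, at about 58°. I'll back off a degree and lift gently.

Call:
apply_moves --plan '[{"slide": [0, 0, 0], "turn": [0, 0, 0.3]}, {"slide": [0, 0, 0], "turn": [0, 0, 0]}, {"slide": [0, 0, -0.02], "turn": [0, 0, 0]}, {"slide": [0, 0, -0.02], "turn": [0, 0, 0]}, {"slide": [0, 0, 0], "turn": [0, 0, 0]}]'

```text
time_s: 16.32
eef_pos: [470.3, -171.0, 96.0]
orientation: [1.419, 2.803, 0.0]
force: [1.6, 1.2, 5.3]
grip_width: 0.088
grip_force: 12.0
```

```bash
python3 st.py
```

```text
16.32 [ 470.3 -171.    96. ] yaw 126.29 F [1.64 1.16 5.29] M [ 0.153 -0.223 -0.125] w 8.21 12.022252678871155 j6 -1.075 -0.138
```

Call:
apply_moves --plan '[{"slide": [0, 0, -0.04], "turn": [0, 0, 0]}, {"slide": [0, 0, -0.04], "turn": [0, 0, 0]}, {"slide": [0, 0, -0.04], "turn": [0, 0, 0]}, {"slide": [0, 0, 0], "turn": [0, 0, 0]}]'

```text
time_s: 16.82
eef_pos: [470.1, -171.0, 103.3]
orientation: [-1.418, -2.803, 0.0]
force: [1.8, -0.1, 1.8]
grip_width: 0.087
grip_force: 12.0
```

```bash
python3 st.py
```

```text
16.82 [ 470.1 -171.   103.3] yaw 126.33 F [ 1.8  -0.08  1.79] M [ 0.018 -0.224 -0.121] w 8.09 12.015417963266373 j6 -1.076 -0.139
```

Call:
apply_moves --plan '[{"slide": [0, 0, -0.05], "turn": [0, 0, 0]}, {"slide": [0, 0, -0.08], "turn": [0, 0, 0]}, {"slide": [0, 0, -0.1], "turn": [0, 0, 0]}, {"slide": [0, 0, -0.2], "turn": [0, 0, 0]}, {"slide": [0, 0, -0.3], "turn": [0, 0, 0]}, {"slide": [0, 0, -0.2], "turn": [0, 0, 0]}, {"slide": [0, 0, 0], "turn": [0, 0, 0]}, {"slide": [0, 0, 0], "turn": [0, 0, 0]}]'

```text
time_s: 17.82
eef_pos: [469.9, -170.9, 158.4]
orientation: [-1.418, -2.803, 0.0]
force: [-0.1, 0.5, -0.5]
grip_width: 0.087
grip_force: 12.0
```

```bash
python3 - <<'E'
from plant import bot
from h import *
exec(open("st.py").read())
p,_=bot.capture("wrist");q,_=bot.capture("side")
a=cv2.resize(p[100:340,150:490],None,fx=1.2,fy=1.2);b=cv2.resize(q[130:290,260:440],(408,288))
b=cv2.resize(q[130:290,260:440],(int(180*1.8),288));cv2.imwrite("pics/c3.png",np.hstack([a,b]))
print(go(s,[553.5,128.8,s["eef_pos"][2]]))
E
```

```text
17.82 [ 469.9 -170.9  158.4] yaw 126.32 F [-0.13  0.46 -0.5 ] M [-0.023  0.072  0.01 ] w 8.06 11.998849511146545 j6 -1.076 0.0
[3.199 4.081 0.   ]
```

View pics/c3.png

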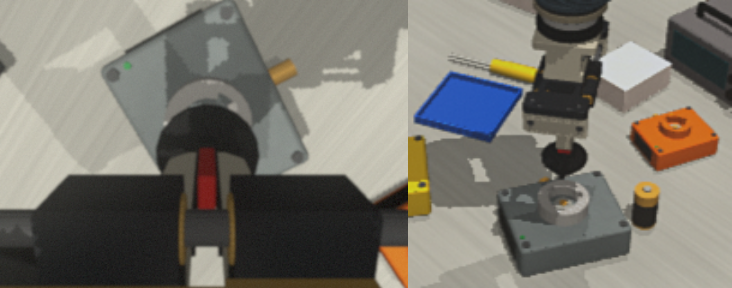

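The cap is out of the ring, held level by the tab; the side view shows an empty ring and an undisturbed cell. Next I carry it to the tray.

Call:
apply_moves --plan '[{"slide": [0.12, 0.15, 0], "turn": [0, 0, 0]}, {"slide": [0.24, 0.31, 0], "turn": [0, 0, 0]}, {"slide": [0.35, 0.45, 0], "turn": [0, 0, 0]}, {"slide": [0.4, 0.51, 0], "turn": [0, 0, 0]}, {"slide": [0.4, 0.51, 0], "turn": [0, 0, 0]}, {"slide": [0.4, 0.51, 0], "turn": [0, 0, 0]}, {"slide": [0.4, 0.51, 0], "turn": [0, 0, 0]}, {"slide": [0.35, 0.45, 0], "turn": [0, 0, 0]}, {"slide": [0.3, 0.37, 0], "turn": [0, 0, 0]}, {"slide": [0.15, 0.2, 0], "turn": [0, 0, 0]}, {"slide": [0.09, 0.1, 0], "turn": [0, 0, 0]}, {"slide": [0, 0, 0], "turn": [0, 0, 0]}]' --grip_force 15

```text
time_s: 19.42
eef_pos: [553.0, 128.3, 158.7]
orientation: [-1.418, -2.803, 0.0]
force: [-0.4, 0.2, -0.7]
grip_width: 0.083
grip_force: 15.0
```

Call:
apply_moves --plan '[{"slide": [0, 0, 0.3], "turn": [0, 0, 0]}, {"slide": [0, 0, 0.5], "turn": [0, 0, 0]}, {"slide": [0, 0, 0.5], "turn": [0, 0, 0]}, {"slide": [0, 0, 0.3], "turn": [0, 0, 0]}, {"slide": [0, 0, 0.15], "turn": [0, 0, 0]}, {"slide": [0, 0, 0.05], "turn": [0, 0, 0]}, {"slide": [0, 0, 0], "turn": [0, 0, 0]}]'

```text
time_s: 20.3
eef_pos: [553.5, 128.4, 51.3]
orientation: [1.418, 2.803, 0.001]
force: [-0.5, 0.4, 0.8]
grip_width: 0.085
grip_force: 15.0
```

```bash
python3 st.py; python3 - <<'E'
from plant import bot
import cv2,numpy as np
q,_=bot.capture("side");t,_=bot.capture("top")
cv2.imwrite("pics/c4.png",np.hstack([cv2.resize(q[80:240,220:380],(400,400)),cv2.resize(t[130:230,225:325],(400,400))]))
E
```

```text
20.3 [553.5 128.4  51.3] yaw 126.32 F [-0.52  0.39  0.81] M [-0.038  0.015  0.027] w 7.94 14.99886229634285 j6 -0.488 -0.001
```

View pics/c4.png

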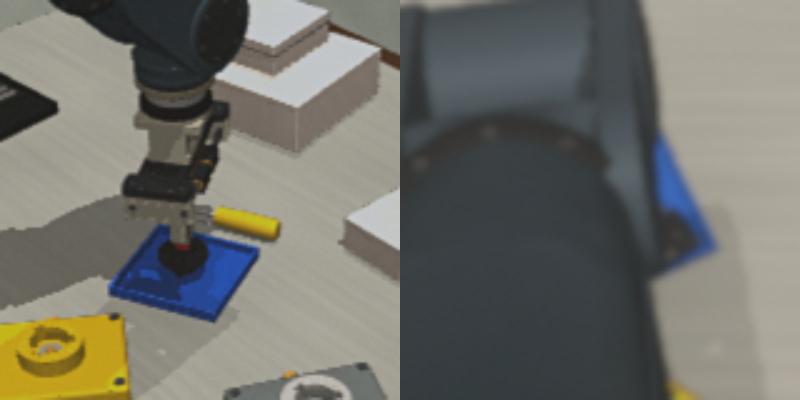

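The side view shows the cap hanging upright over the middle of the tray floor. Now I lower it by feel.

Call:
apply_moves --plan '[{"slide": [0, 0, 0.07], "turn": [0, 0, 0]}, {"slide": [0, 0, 0.07], "turn": [0, 0, 0]}, {"slide": [0, 0, 0.02], "turn": [0, 0, 0]}, {"slide": [0, 0, 0], "turn": [0, 0, 0]}, {"slide": [0, 0, 0], "turn": [0, 0, 0]}]'

```text
time_s: 21.02
eef_pos: [553.2, 128.3, 41.3]
orientation: [1.418, 2.803, 0.0]
force: [-0.1, -0.7, -0.9]
grip_width: 0.083
grip_force: 15.0
```

Call:
apply_moves --plan '[{"slide": [0, 0, 0.02], "turn": [0, 0, 0]}, {"slide": [0, 0, 0], "turn": [0, 0, 0]}, {"slide": [0, 0, 0], "turn": [0, 0, 0]}]'

```text
time_s: 21.4
eef_pos: [553.3, 128.3, 40.1]
orientation: [1.418, 2.803, 0.0]
force: [-0.2, 0.1, 0.0]
grip_width: 0.085
grip_force: 15.0
```

Call:
apply_moves --plan '[{"slide": [0, 0, 0.015], "turn": [0, 0, 0]}, {"slide": [0, 0, 0], "turn": [0, 0, 0]}, {"slide": [0, 0, 0], "turn": [0, 0, 0]}]'

```text
time_s: 21.78
eef_pos: [553.7, 128.5, 39.5]
orientation: [1.418, 2.802, 0.001]
force: [2.0, 1.8, 5.5]
grip_width: 0.083
grip_force: 15.0
```

Call:
apply_moves --plan '[{"slide": [0, 0, 0.015], "turn": [0, 0, 0]}, {"slide": [0, 0, 0], "turn": [0, 0, 0]}, {"slide": [0, 0, 0], "turn": [0, 0, 0]}]'

```text
time_s: 22.15
eef_pos: [553.8, 128.5, 39.4]
orientation: [1.418, 2.802, 0.002]
force: [-1.6, 1.4, 15.2]
grip_width: 0.087
grip_force: 15.0
```

The cap is firmly on the floor. I'll ease off slightly, open, and retreat straight up.

Call:
apply_moves --plan '[{"slide": [0, 0, -0.013], "turn": [0, 0, 0]}, {"slide": [0, 0, 0], "turn": [0, 0, 0]}, {"slide": [0, 0, 0], "turn": [0, 0, 0]}]'

```text
time_s: 22.52
eef_pos: [553.5, 128.3, 39.4]
orientation: [1.418, 2.803, 0.001]
force: [1.0, 1.6, 8.5]
grip_width: 0.084
grip_force: 15.0
```

Call:
apply_moves --plan '[{"slide": [0, 0, 0], "turn": [0, 0, 0]}, {"slide": [0, 0, 0], "turn": [0, 0, 0]}, {"slide": [0, 0, 0], "turn": [0, 0, 0]}, {"slide": [0, 0, 0], "turn": [0, 0, 0]}, {"slide": [0, 0, -0.3], "turn": [0, 0, 0]}, {"slide": [0, 0, -0.7], "turn": [0, 0, 0]}, {"slide": [0, 0, -0.8], "turn": [0, 0, 0]}, {"slide": [0, 0, 0], "turn": [0, 0, 0]}, {"slide": [0, 0, 0], "turn": [0, 0, 0]}]' --hand 0.6

```text
time_s: 23.65
eef_pos: [552.9, 128.3, 147.2]
orientation: [1.418, 2.803, 0.0]
force: [-0.0, 0.4, -0.5]
grip_width: 0.399
grip_force: 0.0
```

```bash
python3 st.py; python3 - <<'E'
from plant import bot
from h import *
s=bot.sense();p,d=bot.capture("wrist");q=bot.camera_params("wrist");P=cloud(d,q["mtx"],tool_T(s)@q["T_tool_cam"])
k=(d>0)&(np.hypot(P[...,0]-553.5,P[...,1]-128.5)<40)&(P[...,2]>17)&(P[...,2]<28)
print("flange",k.sum(),cv2.minEnclosingCircle(P[k][:,:2].astype(np.float32)),np.median(P[k][:,2]))
A=np.c_[P[k][:,:2]-[553,128],np.ones(k.sum())];print("tilt",np.linalg.lstsq(A,P[k][:,2],rcond=None)[0])
w,_=bot.capture("side")
cv2.imwrite("pics/c5.png",np.hstack([cv2.resize(p[60:360,160:480],(427,400)),cv2.resize(w[120:240,220:340],(370,400))]))
E
```

```text
23.65 [552.9 128.3 147.2] yaw 126.32 F [-0.05  0.42 -0.55] M [-0.032 -0.001  0.005] w 37.08 0.0 j6 -0.488 0.001
flange 2095 ((552.649658203125, 128.853271484375), 28.883888244628906) 22.65740855426924
tilt [ 2.44738753e-03 -1.99275573e-03  2.26540937e+01]
```

View pics/c5.png

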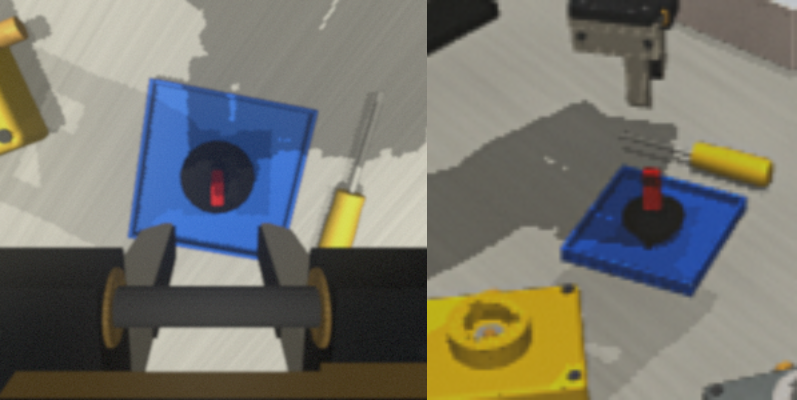

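The cap stands level in the middle of the tray (tilt under 0.01 rad, flange top at about 23.5 mm). The gripper is clear, so I hand in.

```bash
python3 -c "
from plant import bot
print(bot.hand_in())"
```

```text
the job is handed in; nothing more can be done
None
```

I raised the tab, turned the cap about 58° to its stop, lifted it off and set it upright in the middle of the blue tray; the job was handed in after about 24 s of robot time, and no verdict was returned.

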